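# Twist the casting crucible home in its sprung cradle

## Task

Get the casting station ready to pour: stand the white crucible upright in the mouth of the round aluminium cradle with its spout about a quarter turn away from the copper trough, then twist it down, pressing only lightly, until it is fully home on the cradle's floor with the spout pointing out along the trough, and let go. Pushing it straight down jams it: never lean so hard that the sprung cradle is rammed down onto its base. Leave the other things on the desk where they are.

Things in the scene. Friction and masses are not known exactly. Their poses are not given: they have to be found in the camera images.
- crucible: Loose white ceramic crucible standing on the desk, 0.15 kg, round, 70 mm tall. Outer diameter 44 mm from 20 mm above its foot to the top; below that it tapers to 40 mm at 4 mm above the foot, then to 35 mm at the foot. A thin blue band's lower edge is 20 mm above the foot. Origin: centre of the foot's underside; z up the axis, spout towards its own -x.
- spout (a point): Tip of the crucible's beak spout (12 mm wide, 8 to 10 mm high, at the top edge): 32 mm from the axis along the crucible's own -x, 68 mm above the foot. Grip the 44 mm body with the fingers clear of the spout: closing along the crucible's own y, give or take 40 degrees.
- station: Fixed grey base plate of the casting station, 130 x 110 x 12 mm, on the desk. Origin: centre of its underside. The cradle floats on springs above its middle.
- cradle_floor (a point): Centre of the cradle's inner floor, where the crucible's foot rests when home; 42 mm above the desk unloaded, moves with the cradle; own -x points along the trough. The cradle is an aluminium cup, 72 mm outside, bore 47 mm, 20 mm deep. Four sprung brass balls in the bore wall, 14 mm above the floor, leave a 40 mm free circle: the crucible first stands on them, foot 8 to 12 mm above the floor.
- cradle_rim (a point): Centre of the cradle's mouth, 20 mm above its floor (62 mm above the desk unloaded); level with the blue band's lower edge when the crucible is home. Each ball grips the taper with 8 to 14 N: straight pushing jams short of home, but pressing with 10 to 20 N while turning lets it sink. Either direction will do, also to and fro; it stays where it is left.
- trough (a point): Point over the copper pouring trough on the cradle's own -x side, 32 mm from the cradle's axis, at the height of the rim. The trough (24 mm wide, ending 68 mm from the axis) does not rise above the rim. With the crucible turned right, the spout's tip is straight above this point.
- cradle (a joint): How far the sprung cradle is pressed down towards its base, in m: 0 unloaded, about 2.5 N per mm; it must stay below 0.011 (about 27 N); its stop is at 0.014.
- cast_gold: Loose yellow dental cast, 44 x 64 x 27 mm, a bystander on the desk. Origin: centre of its underside.
- mug: Loose pale mug, 88 x 127 x 95 mm, a bystander on the desk. Origin: centre of its underside.

How it is judged:
By the outcome, as a careful person would: the job done as asked, in the order asked, and still so for the second after the job is handed in, with the robot touching nothing.
It also fails if it takes over 48 s, if anything falls off the work surface, if the arm or the gripper's body presses on something with over 40 N, if the wrist force passes 120 N, or if a joint passes its speed limit or range.

## Robot

A 6-joint arm with a two-finger parallel gripper is mounted at the origin on a cart in front of the work surface, level with it; the furniture and walls round the work are solid. World frame = base frame: x ahead of the robot, y to its left, z up, the work surface at z = 0. Lengths are in m, angles in rad, forces in N, time in s.
With the tool pointing down it reaches from about 0.325 to 0.9 m from the base axis. Payload 6.1 kg.
Tool frame: the origin (TCP) lies midway between the tips of the shut fingers; the grasp point (between the pads) lies 19 mm behind it; z points along the fingers, y is the line along which they close (so a half turn about z gives the same grasp; the last joint's range is limited). The gripper opens to 85 mm and grips with 20 to 120 N. Pads are 22 mm wide; open, the fingers measure 114 mm over their backs; the gripper's body (76 mm by 85 mm) begins 54 mm behind the grasp point. The pads swing forward as they close: fully open they stand 13 mm farther back than shut.
Start: joints at [-1.259, 0.22, 1.526, -0, 1.395, -0.126], TCP at [0.265, -0.566, 0.231] pointing down, gripper open.
Joint ranges: [-2.98, 2.98], [-0.91, 2.08], [0.09, 2.57], [-1.24, 4.39], [0.2, 2.65], [-2.68, 2.68]. Speed limits (rad/s): [2.57, 2.57, 3.01, 3.14, 3.14, 3.14].

## Interface

Orientations are given as a 3x3 rotation matrix whose columns are the frame's x, y, z axes.
In Python, from cell import manip, eyes, order, get_obs gives the robot as it stands (manip), with the cameras (eyes), the job (order) and the readings as plain functions.
- The arm moves only by the tool jog_arm, called after "Call:" in YAML: its name, and indented under it one key for each argument. Schema: {"type":"object","properties":{"deltas":{"type":"object","properties":{"ticks":{"type":"array","items":{"type":"array","items":{"type":"number"},"minItems":6,"maxItems":6},"minItems":1,"maxItems":5}},"additionalProperties":false,"required":["ticks"]},"aperture":{"type":"number"},"clamp_n":{"type":"number"},"only":{"type":"string"},"quiet":{"type":"boolean"},"lines":{"type":"string"}},"required":["deltas"],"additionalProperties":false}. deltas is an object whose key "ticks" holds a list of rows, 1 to 5 of them, each of 6 numbers: dx, dy, dz in shares of the most that a row can go, 1 being 50 mm, then a rotation vector rx, ry, rz in shares of 2 pi rad (1.0 is 2 pi rad); each row shifts and turns the commanded pose from where the row before left it, along the tool's axes as they then stand; what a row does not reach is not made up. A row lasts 1/10 s, in which the tool goes at most 0.05 m and 0.15 rad, less where a joint would pass 70% of its speed; a pose out of reach is approached as far as the arm can. aperture is the opening from 0.0 (shut) to 1.0 (fully open), set as the call begins (left out keeps the last). The fingers move at their own pace and stop on an object; clamp_n is the grip in N (left out, the last holds). Time passes only in rows, so rows that do not move let the fingers close. The tool returns the time, the measured TCP pose, the force, the opening and the grip force at its end. only (a regular expression) keeps the lines of the reply that match it, lines (a string "A,B") keeps lines A to B, and quiet returns only ok. Input that does not fit is refused with a message, and nothing moves.
- get_obs(): the state, without advancing time (a new reading comes with each control period).
- eyes.read_camera(name): name is "side" or "top" or "wrist"; returns the picture (480x640x3 uint8, red, green, blue); there is no depth.
- eyes.get_calibration(name): a dict with "fov_y" (degrees; the focal length in pixels is half the picture's height over the tangent of half this angle, whatever the lens; pixels are square), "cx", "cy" (the principal point, pixels), "R" (3x3) and "t" (3): a world point X has camera coordinates R X + t; the wrist camera has in their place "mount" (4x4, takes a point from camera to tool coordinates, whose origin is the TCP and whose axes are the flange's). Camera axes: x right, y down, z forward; pixel columns grow to the right and rows downward; lengths in m; the calibration is good to about 2 mm. A picture is of the moment at which its call begins: read the wrist's pose just before it. get_calibration takes no time and is no camera call.
- order.hand_in(): hands the job in; it is judged then, once.
The state is a dict: "t": time; "q": joint angles; "qvel": joint speeds; "effort": joint torques, N m; "tool_pos": TCP position; "tool_rot": TCP orientation; "wrist_force": force on the tool from outside, world axes, zero at the start; "moment": the same for the moment, N m; "finger_gap": opening from 0.0 (shut) to 1.0 (fully open); "grasp_force": force on a finger pad.
Only numpy, scipy, OpenCV 4.12 (cv2) and the standard library are available. Lean on these libraries where they do the work, as an engineer would, in place of code of your own. Each camera call takes 0.05 s, during which the arm holds its last target. There are 200 camera calls.

## Working session

There is one attempt and no reset: what is moved stays moved. The work goes in short steps, Python scripts to look and compute and a tool call to move; the robot and the scene stay as the last step left them, time stands still between calls to the robot, and variables do not carry over. Pictures are saved under pics/ and viewed, at most 10 in all, crops included, and the job is handed in when it is done.

```bash
ls; mkdir -p pics
```

Run:
```python
from cell import manip, eyes, order, get_obs
import cv2,numpy as np
for n in("top","side"):
    im=eyes.read_camera(n); cv2.imwrite(f"pics/{n}0.png",im[:,:,::-1])
    print(n,eyes.get_calibration(n))
print(eyes.get_calibration("wrist"))
print(get_obs())
```

```text
cell.py
pics
top {'fov_y': 48.53964419366917, 'cx': 323.42892388034187, 'cy': 238.47454326720396, 'R': array([[ 1.97335147e-02, -9.99805275e-01,  1.18174100e-05],
       [-9.82839745e-01, -1.94008281e-02, -1.83438390e-01],
       [ 1.83402899e-01,  3.60826954e-03, -9.83031209e-01]]), 't': array([-0.05784705,  0.57995431,  1.60472597])}
side {'fov_y': 49.17492616491907, 'cx': 329.57657669367757, 'cy': 229.98265398397464, 'R': array([[ 0.98821422, -0.15304031, -0.00336567],
       [-0.05918513, -0.36170952, -0.93041031],
       [ 0.14117289,  0.91964389, -0.3665042 ]]), 't': array([-0.56910154,  0.0717743 ,  1.46725963])}
{'fov_y': 64.7457569478366, 'cx': 323.0204327366717, 'cy': 239.9023457785879, 'mount': array([[ 7.45642828e-04, -9.60766103e-01, -2.77358863e-01,
         6.95343604e-02],
       [ 9.99998694e-01,  1.11406866e-03, -1.17074879e-03,
        -3.30360873e-04],
       [ 1.43381257e-03, -2.77357628e-01,  9.60765679e-01,
        -1.43065214e-01],
       [ 0.00000000e+00,  0.00000000e+00,  0.00000000e+00,
         1.00000000e+00]])}
{'t': 0.1, 'q': array([-1.25907712e+00,  2.21165353e-01,  1.52750241e+00, -3.44907918e-06,
        1.39468281e+00, -1.26101436e-01]), 'qvel': array([ 1.19140302e-03, -1.09561240e-03, -3.06903597e-03,  6.91910818e-04,
       -1.05712743e-05,  3.11612485e-04]), 'effort': array([ 1.50504242e-03, -4.98242354e+01, -3.90548193e+01, -2.11250617e-04,
        5.70772114e-03, -4.50772893e-05]), 'tool_pos': array([ 0.26480628, -0.56553103,  0.2302944 ]), 'tool_rot': array([[ 9.05677588e-01,  4.23966759e-01, -5.42377234e-04],
       [ 4.23967050e-01, -9.05676070e-01,  1.67215753e-03],
       [ 2.17721125e-04, -1.74438567e-03, -9.99998455e-01]]), 'wrist_force': array([-0.39709376, -0.46838664, -0.30779738]), 'moment': array([-0.02563629,  0.01032638, -0.04503283]), 'grasp_force': 0.0, 'finger_gap': 0.99771253805722}
```

View pics/top0.png

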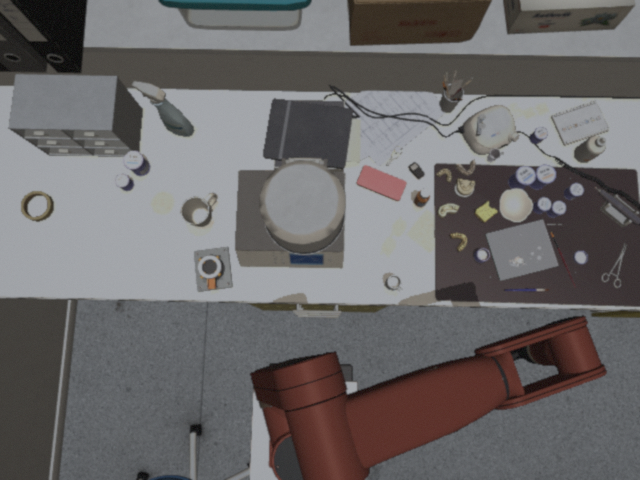

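View pics/side0.png

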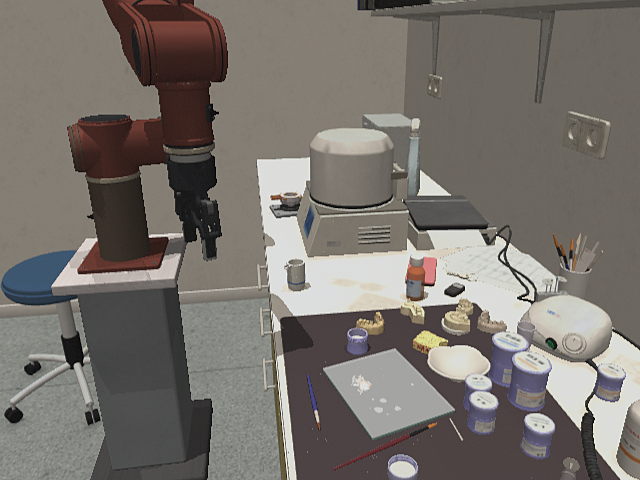

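The top view shows the station at about (212,268) with its orange trough at (212,284). The crucible is probably the small cup at (393,283), the mug is at (200,210), and the gold cast is at (486,210). The side view shows the small cup at (296,275). I'll enlarge these areas.

Run:
```python
import cv2,numpy as np
t=cv2.imread("pics/top0.png");s=cv2.imread("pics/side0.png")
r=lambda a,x,y,w,h:cv2.resize(a[y:y+h,x:x+w],(400,300),interpolation=cv2.INTER_NEAREST)
cv2.imwrite("pics/crops.png",np.vstack([np.hstack([r(t,180,245,60,45),r(t,373,265,60,45)]),np.hstack([r(s,240,170,80,60),r(s,265,245,80,60)])]))
```

```text
(no output)
```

View pics/crops.png

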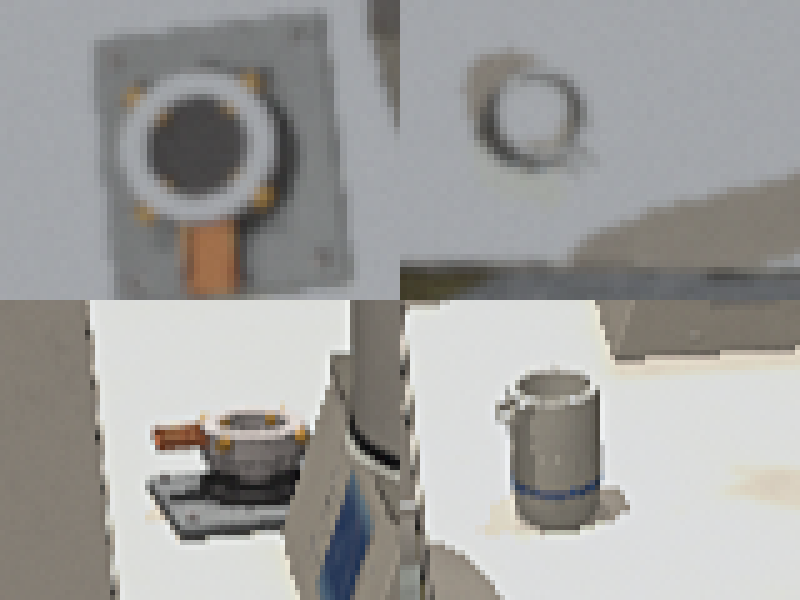

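The crops show the cradle rim centred near (208.8,266.5) with the trough pointing image-down, which is world -x. The crucible rim is centred near (392.5,282.2), with its spout toward the lower right. Both stand upright.

Create h.py:
```python
from cell import manip, eyes, order, get_obs
import cv2,numpy as np
def K(c): return 240/np.tan(np.radians(c["fov_y"])/2)
def cam(n,o=None):
    c=eyes.get_calibration(n)
    if n!="wrist": return K(c),c["cx"],c["cy"],c["R"],c["t"]
    M=c["mount"]; R=o["tool_rot"]@M[:3,:3]; p=o["tool_pos"]+o["tool_rot"]@M[:3,3]
    return K(c),c["cx"],c["cy"],R.T,-R.T@p
def ray(C,uv,z):
    f,cx,cy,R,t=C; d=R.T@np.array([(uv[0]-cx)/f,(uv[1]-cy)/f,1]); p=-R.T@t
    return p+d*(z-p[2])/d[2]
def proj(C,X):
    f,cx,cy,R,t=C; q=R@np.asarray(X)+t; return np.array([cx+f*q[0]/q[2],cy+f*q[1]/q[2]])
def shot(name):
    o=get_obs(); im=eyes.read_camera("wrist"); cv2.imwrite(f"pics/{name}.png",im[:,:,::-1])
    np.save(f"pics/{name}.npy",np.vstack([o["tool_rot"],o["tool_pos"]])); return o,im
def load(name):
    a=np.load(f"pics/{name}.npy"); return cam("wrist",{"tool_rot":a[:3],"tool_pos":a[3]}),cv2.imread(f"pics/{name}.png")
```

Run:
```python
from h import *
T=cam("top");S=cam("side")
print("rim",ray(T,(208.8,266.5),.062),"trough end",ray(T,(180+212/6.67,245+290/6.67),.062))
print("cruc top",ray(T,(392.5,282.2),.07),"spout",ray(T,(373+183/6.67,265+158/6.67),.068))
print("side cruc",ray(S,(296,262),.07),"rim side",ray(S,(240+250/5,170+120/5),.062))
```

```text
rim [0.48499085 0.30362891 0.062     ] trough end [0.41779298 0.29054594 0.062     ]
cruc top [ 0.44697989 -0.25889654  0.07      ] spout [ 0.42793344 -0.28315196  0.068     ]
side cruc [ 0.45304048 -0.26821062  0.07      ] rim side [0.48583359 0.2985032  0.062     ]
```

Careful with the scale: shifts go in shares of 50 mm and turns go in shares of 2 pi rad. That gives: 0.037 m is 0.74, -0.025 m is -0.5.

Call:
jog_arm:
  deltas: {"ticks": [[0.74,-0.5,0,0,0,0],[0.74,-0.5,0,0,0,0],[0.74,-0.5,0,0,0,0],[0.74,-0.5,0,0,0,0],[0.74,-0.5,0,0,0,0]]}

```text
t: 0.6
tool_pos: [0.3799, -0.3726, 0.2308]
tool_rot: [[0.906, 0.424, -0.0], [0.424, -0.906, 0.001], [-0.0, -0.001, -1.0]]
wrist_force: [1.0, -0.2, 0.6]
finger_gap: 0.998
grasp_force: 0.0
```

Call:
jog_arm:
  deltas: {"ticks": [[0.74,-0.5,0,0,0,0],[0.74,-0.5,0,0,0,0],[0.72,-0.46,0,0,0,0],[0,0,0.2,0,0,0],[0,0,0,0,0,0]]}

```text
t: 1.1
tool_pos: [0.4477, -0.2602, 0.2196]
tool_rot: [[0.905, 0.426, -0.002], [0.426, -0.905, 0.001], [-0.002, -0.002, -1.0]]
wrist_force: [-0.5, 0.2, -0.2]
finger_gap: 0.998
grasp_force: 0.0
```

```bash
python3 -c "
from h import *
o,im=shot('w1');C=cam('wrist',o);print(proj(C,[.448,-.262,.07]),K(eyes.get_calibration('wrist')))"
```

```text
[326.48175284 222.14468998] 378.5754706940019
```

View pics/w1.png

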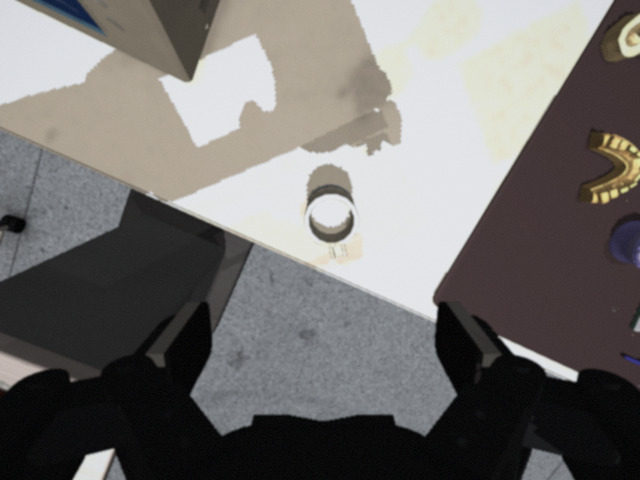

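The wrist view shows the crucible rim at about (331,216), with the spout below it at about (338,250), which is nearly tool -x. I'll crop it for precision.

```bash
python3 -c "
from h import *
C,im=load('w1');cv2.imwrite('pics/w1c.png',cv2.resize(im[160:270,260:400],None,fx=5,fy=5,interpolation=cv2.INTER_CUBIC))"
```

```text
(no output)
```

View pics/w1c.png

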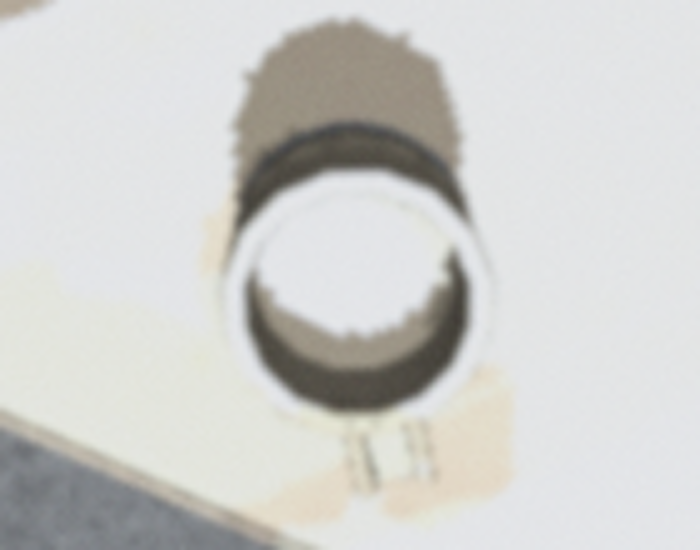

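The rim is centred at (331.7,219.3) and the spout tip is near (338.4,258).

```bash
python3 -c "
from h import *
C,im=load('w1');a=np.load('pics/w1.npy')
c=ray(C,(331.7,219.3),.07);s=ray(C,(338.4,257),.068);d=s-c
print(c,s,np.hypot(*d[:2]),np.degrees(np.arctan2(d[1],d[0])))
print((c-a[3])@a[:3],d@a[:3])"
```

```text
[ 0.4518592  -0.26474214  0.07      ] [ 0.42520951 -0.28367678  0.068     ] 0.03269138385724993 -144.60614702639808
[0.00204415 0.00617541 0.14958795] [-0.03217572  0.00577025  0.00203813]
```

Scaled: 0.045 m is 0.9, 0.006 m is 0.12, -0.09 rad is -0.0143.

Call:
jog_arm:
  deltas: {"ticks": [[0.04,0.12,0,0,0,0],[0,0,0,0,0,-0.0143],[0,0,0.8,0,0,-0.0135],[0,0,0.9,0,0,0],[0,0,0.8,0,0,0]]}

```text
t: 1.65
tool_pos: [0.4522, -0.2681, 0.0952]
tool_rot: [[0.819, 0.573, 0.001], [0.573, -0.819, -0.001], [0.0, 0.001, -1.0]]
wrist_force: [0.2, -0.6, -0.8]
finger_gap: 1.001
grasp_force: 0.0
```

Call:
jog_arm:
  deltas: {"ticks": [[0,0,0.7,0,0,0],[0,0,0.56,0,0,0],[0,0,0,0,0,0]]}

```text
t: 1.95
tool_pos: [0.4491, -0.2655, 0.0291]
tool_rot: [[0.819, 0.573, -0.007], [0.573, -0.819, 0.005], [-0.002, -0.008, -1.0]]
wrist_force: [-0.4, 0.1, -0.5]
finger_gap: 0.998
grasp_force: 0.0
```

Call:
jog_arm:
  deltas: {"ticks": [[0,0,0,0,0,0],[0,0,0,0,0,0],[0,0,0,0,0,0],[0,0,0,0,0,0],[0,0,0,0,0,0]]}
  aperture: 0.3
  clamp_n: 50

```text
t: 2.45
tool_pos: [0.4539, -0.2674, 0.0357]
tool_rot: [[0.818, 0.575, 0.003], [0.575, -0.818, -0.003], [0.001, 0.004, -1.0]]
wrist_force: [-1.6, -0.5, 5.9]
finger_gap: 0.51
grasp_force: 50.0
```

Call:
jog_arm:
  deltas: {"ticks": [[0,0,0,0,0,0],[0,0,0,0,0,0],[0,0,0,0,0,0]]}
  aperture: 0.3
  clamp_n: 50

```text
t: 2.75
tool_pos: [0.4539, -0.2674, 0.0357]
tool_rot: [[0.818, 0.575, 0.003], [0.575, -0.818, -0.003], [0.001, 0.004, -1.0]]
wrist_force: [-1.8, 0.0, 6.0]
finger_gap: 0.514
grasp_force: 50.0
```

Scaled: -0.045 m is -0.9, -0.03 m is -0.6.

```bash
python3 -c "
from h import *
S=cam('side');T=cam('top')
print([ray(S,p,0) for p in((303,247),(331,253),(405,250))]); print([ray(T,p,.1) for p in((237,264),(343,266))])
print(ray(T,(208,216),0))"
```

```text
[array([ 0.4950389 , -0.01889006,  0.        ]), array([ 0.56848037, -0.07407178,  0.        ]), array([ 0.78024689, -0.08720857,  0.        ])]
[array([0.48933161, 0.2111487 , 0.1       ]), array([ 0.48956252, -0.10688085,  0.1       ])]
[0.65774592 0.32960574 0.        ]
```

Call:
jog_arm:
  deltas: {"ticks": [[0,0,-0.6,0,0,0],[0,0,-0.9,0,0,0],[0,0,-0.9,0,0,0],[0,0,-0.7,0,0,0],[0,0,0,0,0,0]]}

```text
t: 3.25
tool_pos: [0.4559, -0.2688, 0.1961]
tool_rot: [[0.818, 0.575, 0.01], [0.575, -0.818, -0.008], [0.004, 0.013, -1.0]]
wrist_force: [0.5, 0.2, -1.5]
finger_gap: 0.512
grasp_force: 51.8
```

Scaled: -0.047 m is -0.94, 0.0067 m is 0.134.

Call:
jog_arm:
  deltas: {"ticks": [[0.134,-0.94,0,0,0,0],[0.134,-0.94,0,0,0,0],[0.134,-0.94,0,0,0,0],[0.134,-0.94,0,0,0,0]]}

```text
t: 3.65
tool_pos: [0.3649, -0.0955, 0.1875]
tool_rot: [[0.818, 0.575, -0.0], [0.575, -0.818, 0.001], [-0.0, -0.001, -1.0]]
wrist_force: [0.7, -0.1, -0.7]
finger_gap: 0.514
grasp_force: 51.9
```

Call:
jog_arm:
  deltas: {"ticks": [[0.46,-0.66,0,0,0,0],[0.46,-0.66,0,0,0,0],[0.46,-0.66,0,0,0,0],[0.46,-0.66,0,0,0,0],[0.46,-0.66,0,0,0,0]]}

```text
t: 4.15
tool_pos: [0.3649, 0.1057, 0.1881]
tool_rot: [[0.818, 0.575, 0.001], [0.575, -0.818, -0.0], [0.001, 0.001, -1.0]]
wrist_force: [0.7, 0.1, -1.3]
finger_gap: 0.511
grasp_force: 51.9
```

Call:
jog_arm:
  deltas: {"ticks": [[0.62,-0.54,0,0,0,0],[0.62,-0.54,0,0,0,0],[0.62,-0.54,0,0,0,0],[0,0,0,0,0,0],[0,0,0,0,0,0]]}

```text
t: 4.65
tool_pos: [0.3942, 0.2243, 0.1875]
tool_rot: [[0.817, 0.577, -0.002], [0.577, -0.817, -0.001], [-0.002, -0.0, -1.0]]
wrist_force: [-0.4, -0.2, -1.3]
finger_gap: 0.507
grasp_force: 52.1
```

```bash
python3 -c "
from h import *
o,im=shot('w2')"
```

```text
(no output)
```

View pics/w2.png

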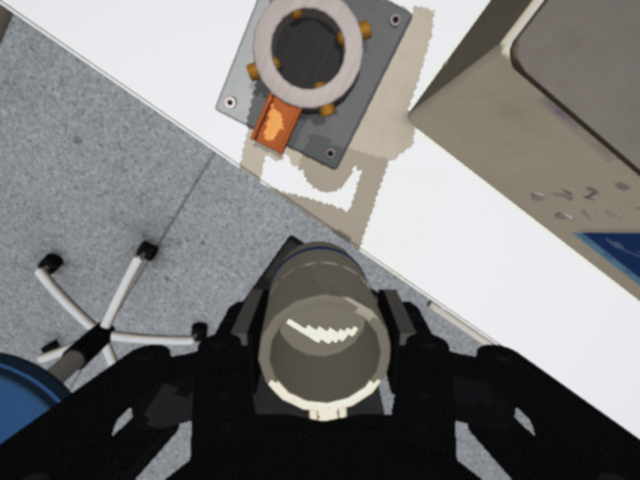

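The cradle rim is centred near (308,52). The trough points down-left to about (268,150). The held crucible's rim is at about (324,350), with its spout at (328,412).

```bash
python3 -c "
from h import *
C,im=load('w2');a=np.load('pics/w2.npy');hsv=cv2.cvtColor(im,cv2.COLOR_BGR2HSV);g=im.max(2)
m=((g<100)).astype(np.uint8);m[130:]=0
n,l,st,ce=cv2.connectedComponentsWithStats(m);k=l[50,308];c,_=max(((c,cv2.contourArea(c)) for c in cv2.findContours((l==k).astype(np.uint8),0,1)[0]),key=lambda t:t[1])
print(st[k]);print('bore',cv2.fitEllipse(cv2.convexHull(c)))
r=((im[:,:,2].astype(int)-im[:,:,0]>8)&(g>110)&(hsv[:,:,1]<90)).astype(np.uint8)
o=((hsv[:,:,0]<14)&(hsv[:,:,1]>130)&(g>80)).astype(np.uint8);o[:90]=0;o[170:]=0;o[:,:240]=0;o[:,305:]=0
cc=max(cv2.findContours(o,0,1)[0],key=cv2.contourArea);R=cv2.minAreaRect(cc);b=cv2.boxPoints(R);print('trough',b)
P=[ray(C,p,.060) for p in b];print(np.round(P,4))
for i in range(4):
  d=P[i]-P[i-1];print(np.hypot(*d[:2]),np.degrees(np.arctan2(d[1],d[0])))
for p in((308,52),(307,51)):print('rim',ray(C,p,.062))
f,cx,cy,Rr,t=C
zt=a[3]+a[:3]@[0,0,-.0343];q=ray(C,(324.5,350),zt[2]);s=ray(C,(328,413),zt[2]-.002)
print('held axis in tool',(q-a[3])@a[:3],'spout',(s-q)@a[:3])
# predicted rim outline diam
q=ray(C,(253,52),.062)-ray(C,(363,52),.062);print(np.linalg.norm(q))
"
```

```text
[ 272    8   73   81 4415]
bore ((307.59991455078125, 48.01325607299805), (72.4771728515625, 80.09681701660156), 175.69284057617188)
trough [[248.10242  138.27806 ]
 [269.1756    92.619514]
 [302.5951   108.0439  ]
 [281.5219   153.70245 ]]
[[0.4164 0.3044 0.06  ]
 [0.4495 0.3086 0.06  ]
 [0.4544 0.2849 0.06  ]
 [0.421  0.2798 0.06  ]]
0.025017732506996588 100.74714841236214
0.03341400379239029 7.240796888823809
0.024244109189575598 -78.41656336391361
0.03372912664044991 -171.4062399471429
rim [0.4845934  0.30120825 0.062     ]
rim [0.4847036  0.30206867 0.062     ]
held axis in tool [ 8.37508330e-04 -8.03930903e-05 -3.43015214e-02] spout [-0.02640688  0.00128113  0.00204811]
0.0709961624491451
```

Scaled: -0.135 rad is -0.0215.

Call:
jog_arm:
  deltas: {"ticks": [[0,0,0,0,0,-0.0215],[0,0,0,0,0,-0.0215],[0,0,0,0,0,-0.0215],[0,0,0,0,0,-0.0215],[0,0,0,0,0,-0.0215]]}

```text
t: 5.2
tool_pos: [0.3949, 0.2223, 0.1882]
tool_rot: [[0.276, 0.961, 0.0], [0.961, -0.276, -0.0], [-0.0, 0.0, -1.0]]
wrist_force: [-0.4, -0.4, -1.3]
finger_gap: 0.508
grasp_force: 52.1
```

Call:
jog_arm:
  deltas: {"ticks": [[0,0,0,0,0,-0.0215],[0,0,0,0,0,-0.0215],[0,0,0,0,0,-0.0215]]}

```text
t: 5.5
tool_pos: [0.3949, 0.2223, 0.1883]
tool_rot: [[-0.125, 0.992, 0.0], [0.992, 0.125, -0.0], [-0.0, 0.0, -1.0]]
wrist_force: [0.3, 0.6, -2.3]
finger_gap: 0.514
grasp_force: 52.1
```

Call:
jog_arm:
  deltas: {"ticks": [[0.45,0.68,0,0,0,0],[0.45,0.68,0,0,0,0],[0.44,0.66,0,0,0,0],[0,0,0,0,0,0],[0,0,0,0,0,0]]}

```text
t: 6.0
tool_pos: [0.4871, 0.3013, 0.1874]
tool_rot: [[-0.12, 0.993, -0.002], [0.993, 0.12, -0.001], [-0.001, -0.002, -1.0]]
wrist_force: [0.5, -1.1, -2.6]
finger_gap: 0.51
grasp_force: 52.2
```

```bash
python3 -c "
from h import *
C,im=load('w2');c=ray(C,(307.6,48),.062);print('rim',c)
o=get_obs();print(o['tool_pos'],o['q'][5],'delta tool',(c-o['tool_pos'])@o['tool_rot'],np.degrees(np.arctan2(*o['tool_rot'][[1,0],0])))
shot('w3');cv2.imwrite('pics/t3.png',eyes.read_camera('top')[:,:,::-1])"
```

```text
rim [0.48719931 0.3035862  0.062     ]
[0.48707693 0.30126901 0.18738155] 0.2958871700733569 delta tool [0.00241219 0.00066051 0.12537808] 96.91453591682463
```

View pics/w3.png

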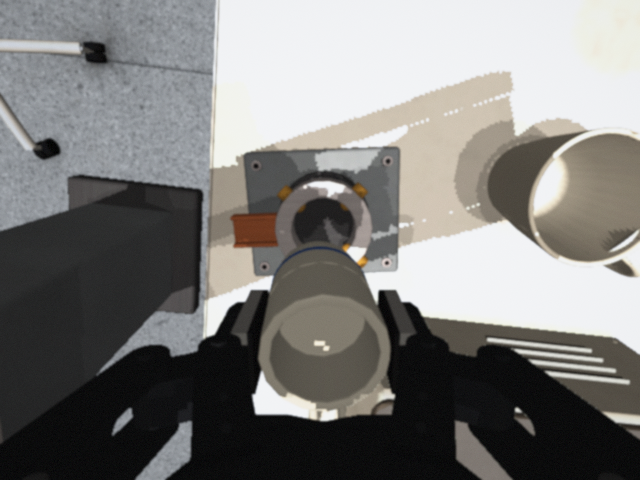

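The cradle rim is visible at x 275–371, centred near (323,230). The trough's end runs along x≈234 from row 215 to 247, pointing image-left. The crucible's axis is at (324,350).

```bash
python3 -c "
from h import *
C,im=load('w3');a=np.load('pics/w3.npy');hsv=cv2.cvtColor(im,cv2.COLOR_BGR2HSV);g=im.max(2)
print('pred rim',proj(C,[.4872,.3036,.062]))
o=((hsv[:,:,0]<14)&(hsv[:,:,1]>120)&(g>60)).astype(np.uint8);o[:195]=0;o[260:]=0;o[:,:215]=0;o[:,283:]=0
cc=max(cv2.findContours(o,0,1)[0],key=cv2.contourArea);b=cv2.boxPoints(cv2.minAreaRect(cc));print(b)
P=np.array([ray(C,p,.060) for p in b]);print(P.round(4))
for i in range(4):
  d=P[i]-P[i-1];print(np.hypot(*d[:2]),np.degrees(np.arctan2(d[1],d[0])))
# plate screws
Q=[ray(C,p,.012) for p in((256,166),(388,161),(386,263),(264,268))]
for i in range(4):
  d=Q[i]-Q[i-1];print('plate',np.hypot(*d[:2]),np.degrees(np.arctan2(d[1],d[0])))
print('plate centre',np.mean(Q,0))
# rim outer edges
for p in((275,230),(371,230),(323,230)):print(ray(C,p,.062))
"
```

```text
pred rim [325.30369537 227.98580222]
[[230.76611 214.79077]
 [275.23996 212.32   ]
 [277.05228 244.94153]
 [232.57843 247.4123 ]]
[[0.4176 0.3045 0.06  ]
 [0.4496 0.3103 0.06  ]
 [0.4531 0.2858 0.06  ]
 [0.4203 0.2798 0.06  ]]
0.024919792174544965 96.21183666232251
0.03258892615162404 10.22764712378963
0.02481970347863593 -81.91965336640996
0.03340418834598633 -169.67572883243847
plate 0.08995432100748733 98.71299384752513
plate 0.10925864369036964 9.105041580320554
plate 0.08918248650570662 -81.46787918874061
plate 0.10898515088784114 -170.4879485571673
plate centre [0.4860174  0.30096504 0.012     ]
[0.45081546 0.29759813 0.062     ]
[0.52058151 0.30616842 0.062     ]
[0.48571261 0.30188501 0.062     ]
```

Scaled: 0.035 m is 0.7, -0.0007 m is -0.014.

Call:
jog_arm:
  deltas: {"ticks": [[0,-0.014,0.6,0,0,0],[0,0,0.7,0,0,0],[0,0,0.4,0,0,0],[0,0,0.2,0,0,0],[0,0,0,0,0,0]]}

```text
t: 6.6
tool_pos: [0.4864, 0.3019, 0.0936]
tool_rot: [[-0.121, 0.993, 0.001], [0.993, 0.121, 0.0], [0.0, 0.001, -1.0]]
wrist_force: [0.1, -0.0, -0.7]
finger_gap: 0.513
grasp_force: 52.2
```

Call:
jog_arm:
  deltas: {"ticks": [[0,0,0.06,0,0,0],[0,0,0,0,0,0],[0,0,0,0,0,0]]}

```text
t: 6.9
tool_pos: [0.4869, 0.3027, 0.0912]
tool_rot: [[-0.122, 0.993, 0.001], [0.993, 0.122, 0.0], [0.0, 0.001, -1.0]]
wrist_force: [-0.6, -0.5, -1.0]
finger_gap: 0.512
grasp_force: 52.2
```

Call:
jog_arm:
  deltas: {"ticks": [[0,0,0.06,0,0,0],[0,0,0,0,0,0],[0,0,0,0,0,0]]}

```text
t: 7.2
tool_pos: [0.4875, 0.3027, 0.0882]
tool_rot: [[-0.122, 0.993, 0.002], [0.993, 0.122, 0.001], [0.0, 0.002, -1.0]]
wrist_force: [2.9, -0.8, 2.8]
finger_gap: 0.512
grasp_force: 52.5
```

Scaled: 0.003 m is 0.06, 0.002 m is 0.04.

Call:
jog_arm:
  deltas: {"ticks": [[0,0.02,0.06,0,0,0],[0,0,0.04,0,0,0],[0,0,0,0,0,0]]}

```text
t: 7.5
tool_pos: [0.4887, 0.3029, 0.0829]
tool_rot: [[-0.122, 0.993, 0.003], [0.993, 0.122, 0.001], [0.0, 0.003, -1.0]]
wrist_force: [3.9, -0.9, 4.9]
finger_gap: 0.512
grasp_force: 52.3
```

Call:
jog_arm:
  deltas: {"ticks": [[0,0,0.02,0,0,0.008],[0,0,0.02,0,0,0.0127],[0,0,0.02,0,0,0.0127],[0,0,0,0,0,0.0127]]}

```text
t: 7.9
tool_pos: [0.4888, 0.302, 0.0799]
tool_rot: [[0.169, 0.986, 0.003], [0.986, -0.169, -0.001], [-0.001, 0.003, -1.0]]
wrist_force: [5.1, -4.0, 4.4]
finger_gap: 0.511
grasp_force: 51.6
```

Scaled: 0.0015 m is 0.03, -0.001 m is -0.02, 0.08 rad is 0.0127.

Call:
jog_arm:
  deltas: {"ticks": [[-0.02,0.03,0.02,0,0,0.0095],[0,0,0.02,0,0,0.0127],[0,0,0.02,0,0,0.0127],[0,0,0.02,0,0,0.0127]]}

```text
t: 8.3
tool_pos: [0.4884, 0.3014, 0.0755]
tool_rot: [[0.454, 0.891, -0.001], [0.891, -0.454, -0.0], [-0.001, -0.001, -1.0]]
wrist_force: [-3.7, -6.4, 5.8]
finger_gap: 0.509
grasp_force: 53.0
```

Call:
jog_arm:
  deltas: {"ticks": [[0,0,0.02,0,0,0.0095],[0,0,0.02,0,0,0.0127],[0,0,0.02,0,0,0.0127]]}

```text
t: 8.6
tool_pos: [0.4873, 0.3014, 0.0725]
tool_rot: [[0.636, 0.772, -0.003], [0.772, -0.636, -0.001], [-0.003, -0.002, -1.0]]
wrist_force: [-2.7, -1.2, 11.2]
finger_gap: 0.506
grasp_force: 49.0
```

Scaled: 0.1 rad is 0.0159.

Call:
jog_arm:
  deltas: {"ticks": [[0,0,0,0,0,0.0127],[0,0,0,0,0,0.0159],[0,0,0,0,0,0.0159]]}

```text
t: 8.9
tool_pos: [0.4874, 0.3018, 0.0727]
tool_rot: [[0.825, 0.565, -0.003], [0.565, -0.825, -0.0], [-0.002, -0.001, -1.0]]
wrist_force: [-4.1, 1.0, 9.8]
finger_gap: 0.504
grasp_force: 50.0
```

Call:
jog_arm:
  deltas: {"ticks": [[0,0,0.02,0,0,0.0159],[0,0,0,0,0,0.0159],[0,0,0,0,0,0.0159]]}

```text
t: 9.2
tool_pos: [0.4879, 0.302, 0.0722]
tool_rot: [[0.955, 0.295, -0.002], [0.295, -0.955, 0.0], [-0.001, -0.001, -1.0]]
wrist_force: [-3.1, -2.3, 11.5]
finger_gap: 0.509
grasp_force: 50.4
```

```bash
python3 -c "
from h import *
o=get_obs();print(o['wrist_force'],o['moment'],o['q'][5])"
```

```text
[-3.08755729 -2.3158136  11.52716819] [-0.478833    0.35869307  0.06298614] 1.6871051319859478
```

Scaled: 0.001 m is 0.02, 0.1 rad is 0.0159.

Call:
jog_arm:
  deltas: {"ticks": [[0,0,0.02,0,0,0.0159],[0,0,0,0,0,0.0143],[0,0,0,0,0,0],[0,0,0,0,0,0]]}

```text
t: 9.6
tool_pos: [0.4876, 0.3018, 0.0714]
tool_rot: [[0.994, 0.113, -0.002], [0.113, -0.994, -0.0], [-0.002, -0.0, -1.0]]
wrist_force: [-5.7, -1.6, 14.8]
finger_gap: 0.504
grasp_force: 50.9
```

```bash
python3 -c "
from h import *
S=cam('side');s=eyes.read_camera('side')
o,im=shot('w4');print(o['tool_pos'],o['wrist_force'],np.degrees(np.arctan2(*o['tool_rot'][[1,0],0])))
r=lambda a:cv2.resize(a,(400,300),interpolation=cv2.INTER_CUBIC)
cv2.imwrite('pics/m4.png',np.hstack([r(s[160:220,245:325]),r(im[200:440,160:480])])[:,:,::-1])"
```

```text
[0.48756105 0.3017818  0.07132038] [-4.90422357 -2.15764566 14.80381441] 6.484462257765605
```

View pics/m4.png

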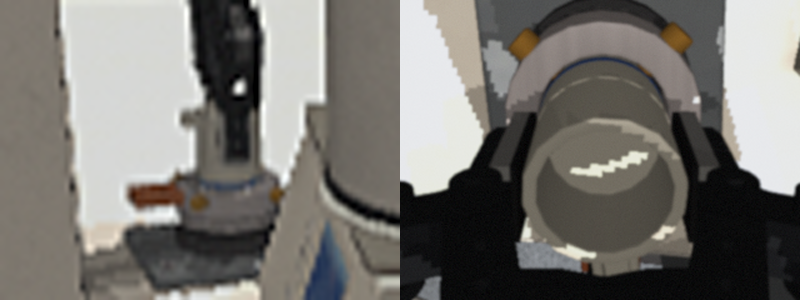

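Scaled: -0.1 rad is -0.0159.

Call:
jog_arm:
  deltas: {"ticks": [[0,0,0,0,0,-0.0159],[0,0,0,0,0,-0.0159],[0,0,0,0,0,0.0159],[0,0,0,0,0,0.0159],[0,0,0,0,0,0]]}

```text
t: 10.2
tool_pos: [0.4879, 0.3022, 0.0715]
tool_rot: [[0.994, 0.11, -0.002], [0.11, -0.994, 0.001], [-0.002, -0.001, -1.0]]
wrist_force: [-4.4, -1.0, 13.6]
finger_gap: 0.506
grasp_force: 51.4
```

Call:
jog_arm:
  deltas: {"ticks": [[0,0,-0.06,0,0,0],[0,0,-0.06,0,0,0],[0,0,0,0,0,0],[0,0,0,0,0,0]]}

```text
t: 10.6
tool_pos: [0.4876, 0.3019, 0.0757]
tool_rot: [[0.994, 0.113, -0.002], [0.113, -0.994, 0.001], [-0.002, -0.001, -1.0]]
wrist_force: [-2.1, 2.4, 3.0]
finger_gap: 0.509
grasp_force: 50.7
```

Scaled: -0.001 m is -0.02.

Call:
jog_arm:
  deltas: {"ticks": [[0,0,-0.02,0,0,0],[0,0,0,0,0,0]]}

```text
t: 10.8
tool_pos: [0.4876, 0.3019, 0.0766]
tool_rot: [[0.994, 0.113, -0.002], [0.113, -0.994, 0.0], [-0.002, -0.001, -1.0]]
wrist_force: [-3.1, 4.4, -0.1]
finger_gap: 0.507
grasp_force: 50.7
```

Call:
jog_arm:
  deltas: {"ticks": [[0,0,0,0,0,0],[0,0,0,0,0,0],[0,0,0,0,0,0],[0,0,0,0,0,0]]}
  aperture: 0.85

```text
t: 11.2
tool_pos: [0.4888, 0.301, 0.0771]
tool_rot: [[0.994, 0.112, -0.0], [0.112, -0.994, -0.0], [-0.0, 0.0, -1.0]]
wrist_force: [-0.0, 0.3, -0.5]
finger_gap: 0.851
grasp_force: 0.0
```

Call:
jog_arm:
  deltas: {"ticks": [[0,0,-0.4,0,0,0],[0,0,-0.8,0,0,0],[0,0,-0.9,0,0,0],[-0.4,0,-0.6,0,0,0],[-0.6,0,0,0,0,0]]}

```text
t: 11.7
tool_pos: [0.4426, 0.2969, 0.2184]
tool_rot: [[0.994, 0.111, 0.01], [0.111, -0.994, 0.004], [0.01, -0.003, -1.0]]
wrist_force: [-0.9, 0.4, -0.1]
finger_gap: 0.848
grasp_force: 0.0
```

Call:
jog_arm:
  deltas: {"ticks": [[-0.6,0,0,0,0,0],[-0.4,0,0,0,0,0],[0,0,0,0,0,0],[0,0,0,0,0,0]]}

```text
t: 12.1
tool_pos: [0.3898, 0.2903, 0.2127]
tool_rot: [[0.994, 0.113, 0.001], [0.113, -0.994, 0.0], [0.001, -0.0, -1.0]]
wrist_force: [-0.2, 0.2, -0.1]
finger_gap: 0.852
grasp_force: 0.0
```

```bash
python3 -c "
from h import *
o,im=shot('w5');C=cam('wrist',o);s=eyes.read_camera('side')
print(o['tool_pos'],proj(C,[.487,.302,.112]))
r=lambda a:cv2.resize(a,(400,300),interpolation=cv2.INTER_CUBIC)
u,v=[int(t) for t in proj(C,[.48,.302,.1])];u=min(max(u,80),560);v=min(max(v,60),420);print(u,v)
cv2.imwrite('pics/m5.png',np.hstack([r(s[160:220,245:325]),r(im[v-60:v+60,u-80:u+80])])[:,:,::-1])"
```

```text
[0.38980834 0.29025888 0.21269614] [322.54306611  81.21975351]
321 95
```

View pics/m5.png

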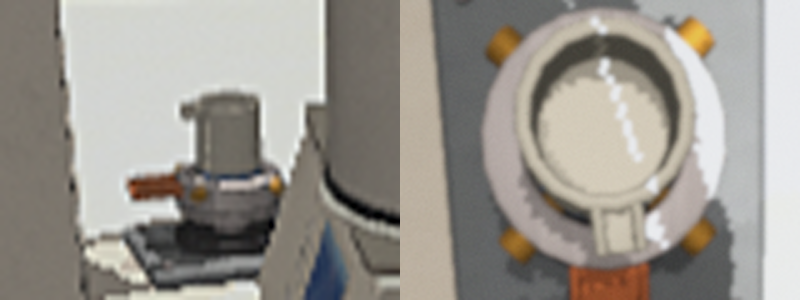

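The crucible is upright and low in the cradle, with its spout over the trough side. Its rim is at crop (605,108) and the spout tip at (621,250). Next I'll measure the angle and the height.

```bash
python3 -c "
from h import *
C,im=load('w5');a=np.load('pics/w5.npy')
ang=lambda d:np.degrees(np.arctan2(d[1],d[0]))%360
c=ray(C,(323,78.5),.112);s=ray(C,(329,135),.110);print(c,s,ang(s-c),np.hypot(*(s-c)[:2]))
w=ray(C,(287.2,78.5),.112)-ray(C,(359,78.5),.112);print('diam',np.linalg.norm(w))
hsv=cv2.cvtColor(im,cv2.COLOR_BGR2HSV)
o=((hsv[:,:,0]<12)&(hsv[:,:,1]>130)&(im.max(2)>60)).astype(np.uint8);o[:138]=0;o[230:]=0;o[:,:285]=0;o[:,365:]=0
cc=max(cv2.findContours(o,0,1)[0],key=cv2.contourArea);b=cv2.boxPoints(cv2.minAreaRect(cc));P=np.array([ray(C,p,.06) for p in b]);print(b.round(1).tolist())
for i in range(4):
  d=P[i]-P[i-1];print(np.hypot(*d[:2]),ang(d))
Q=[ray(C,(241+(x-400)/2.5,35+y/2.5),.062) for x,y in((483,130),(724,130))];print('rim',np.mean(Q,0),np.linalg.norm(Q[0]-Q[1]))
e=P[np.argsort(P[:,0])[:2]].mean(0);print('end',e,ang(e-np.array([.487,.3022,0])))
S=cam('side')
for z in(.112,.116,.12):print(z,proj(S,[c[0],c[1],z]),proj(S,[.487,.302,z-.112+.062]))
"
```

```text
[0.4885289 0.3018993 0.112    ] [0.45663565 0.29447641 0.11      ] 193.1018567945677 0.03274566876089904
diam 0.04286923011773025
[[308.5, 142.0], [340.0, 140.89999389648438], [341.6000061035156, 182.89999389648438], [310.1000061035156, 184.10000610351562]]
0.03178684607914518 8.1068659428854
0.023828592932944728 278.57827139088107
0.03175857082192618 189.42288837450468
0.024558285004107158 98.64977951030264
rim [0.48894704 0.30246267 0.062     ] 0.069759671773721
end [0.41976468 0.29191083 0.06      ] 188.700599516492
0.112 [290.25360482 179.52490636] [290.25554095 193.67728892]
0.116 [290.21707373 178.38114447] [290.21938301 192.55675424]
0.12 [290.18048212 177.23548779] [290.18316578 191.43438216]
```

```bash
python3 -c "
from cell import manip, eyes, order, get_obs
print(order.hand_in())"
```

```text
the job is handed in; nothing more can be done
None
```

I set the crucible in the cradle a quarter turn off, twisted it down with about 15 N at most until it looked fully home, let go, and handed the job in at about 12 s; the spout measures about 4° off the trough line, which I left as it was.

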